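Empty the shaving tray and put it on the tin pile

TASK

Take the steel tray out from under the hook rail, lifting it level so the stick stays in, and tip it to about 40 degrees (never past 50) low over the ceramic dish, holding it there until the shaving stick has rolled out gently into the dish; do not touch the stick with the fingers. Bring the tray level again and set it down gently, squarely centred with its sides in line with those of the tins, on top of the pile of two closed tins, then let go. Do not strike the rail or what hangs on it, do not shift the pile and leave everything else where it is.

Things in the scene. Friction and masses are not known exactly. Their poses are not given: they have to be found in the camera images.
- tray: Open steel tray, loose, 0.2 to 0.35 kg. Origin: centre of the underside of its flat bottom; z up, x from handle to pouring lip. Flat bottom 70 (x) x 110 (y) mm, 4 mm thick; rear and side walls 42 mm high, 3 mm thick; at the front a ramp rises at 30 degrees from x = 35 to 83 mm, side walls 26 mm. It starts level on the shelf, handle towards the robot, holding the stick.
- tray_grip (a point): Middle of the tray's black handle, 72 mm behind (-x) the tray's origin and 34 mm above it, axes as the tray's. The handle is a level bar, x = -100 to -34 mm, 14 mm wide (y, pinch along it), 20 mm high (z = 24 to 44 mm). The tray's weight hangs ahead of this grip: pinch firmly (60 N or more) or it turns in the fingers.
- tray_lip (a point): Middle of the edge of the tray's pouring lip: 83 mm ahead (+x) of the tray's origin and 31 mm above it, axes as the tray's. What lies in the tray rolls out over the lip only when the tray is tipped lip-down by more than 30 degrees.
- stick_center (a point): Centre of the shaving stick: a loose closed white plastic cylinder with a black cap, 34 mm diameter, 88 mm long, about 0.08 kg, lying in the tray across it (long axis, its own y, along the tray's y), free to roll.
- dish: White ceramic rectangular dish, fixed, 150 (x) x 170 (y) mm outside, walls 30 mm high and 6 mm thick, floor 6 mm thick. Origin: centre of the underside, on the counter. It stands to the left or the right in front of the shelf, the pile on the other side.
- tin_top: Upper of two equal closed aluminium tins stacked on a fixed wooden block 20 mm high, both loose, 0.22 kg each: 80 (x) x 110 (y) x 50 (z) mm. Origin: centre of the underside; its flat top is 50 mm above the origin, 120 mm above the counter. The tray belongs on it with its flat bottom centred and its x along the tin's x, either way round, so that the 110 mm sides are in line.
- tin_low: Lower of the two closed tins, same size, straight under the upper one. Origin: centre of its underside.
- shelf: Marble shelf slab, fixed, 150 (x) x 400 (y) x 20 (z) mm, lying on the counter. Origin: centre of its underside, on the counter (its top is 20 mm up). The tray, pump, clipper and round tin stand on it.
- rail: Steel hook rail, fixed: a 12 mm round bar along its y from y = -185 to 185 mm, carried by arms from two posts 120 mm behind (+x) its ends. Origin on the shelf's top below mid-bar; bar axis 220 mm above it (240 mm over the counter). It runs over the tray's handle: come in tilted, leaning back to the robot. A shaving brush holder, 34 mm wide, dangles at y = 137 mm to 98 mm below the bar.
- pump: Bystander: blue soap pump bottle with a white push head, 54 mm across and 138 mm tall, loose. Origin: centre of its underside.
- clipper: Bystander: steel nail clipper, 70 x 14 x 12 mm, lying, loose. Origin: centre of its underside.
- round_tin: Bystander: small round aluminium tin, 60 mm across, 28 mm high, loose. Origin: centre of its underside.
- comb: Bystander: black plastic comb, 170 mm long, about 30 mm wide, 5 mm thick, lying flat on the counter in front of the shelf, loose. Origin: centre of its underside.
- bottle: Bystander: grey plastic bottle with white cap, 48 mm across, 130 mm tall, loose. Origin: centre of its underside.
- tumbler: Bystander: white ceramic tumbler, 72 mm across, 100 mm tall, loose. Origin: centre of its underside.
- stick: The shaving stick itself (see its centre); this origin lies on its surface, 17 mm from its axis, and turns with it as it rolls.
There are look-alikes about, which are no part of the job. There is more than one size of the tray; the one meant has the size given above.

How it is judged:
By the outcome, as a careful person would: the job done as asked, in the order asked, and still so for the second after the job is handed in, with the robot touching nothing.
It also fails if it takes over 67 s, if anything falls off the work surface, if the arm or the gripper's body presses on something with over 40 N, if the wrist force passes 120 N, or if a joint passes its speed limit or range.

ROBOT

A 6-joint arm with a two-finger parallel gripper is mounted at the origin on the work surface. World frame = base frame: x ahead of the robot, y to its left, z up, the work surface at z = 0. Lengths are in mm, angles in rad, forces in N, time in s.
With the tool pointing down it reaches from about 275 to 750 mm from the base axis. Payload 10.2 kg.
Tool frame: the origin (TCP) lies midway between the tips of the shut fingers; the grasp point (between the pads) lies 19 mm behind it; z points along the fingers, y is the line along which they close (so a half turn about z gives the same grasp; the last joint's range is limited). The gripper opens to 85 mm and grips with 20 to 120 N. Pads are 22 mm wide; open, the fingers measure 114 mm over their backs; the gripper's body (76 mm by 85 mm) begins 54 mm behind the grasp point. The pads swing forward as they close: fully open they stand 13 mm farther back than shut.
Start: joints at [0.938, 0.313, 1.498, -0, 1.331, -0.223], TCP at [209.187, 481.531, 231.294] pointing down, gripper open.
Joint ranges: [-2.94, 2.94], [-0.97, 2.17], [0.19, 2.56], [-1.23, 4.37], [0.02, 3.11], [-2.88, 2.88]. Speed limits (rad/s): [2.39, 2.39, 3.01, 3.14, 3.14, 3.14].

INTERFACE

Orientations are given as a unit quaternion [w, x, y, z].
In Python, from rig import ctrl gives the robot as it stands.
- The arm moves only by the tool arm_command, never from a script. Its argument "increments" is a list of rows, each an object with "dr": the turn, a rotation vector about the tool's x, y, z in units of pi/4 rad (1.0 is pi/4 rad), a list of three; "offset": the shift along the tool's x, y, z in units of 120 mm (1.0 is 120 mm), a list of three; "hand": the opening, from -1 (shut) to 1 (fully open). A call has 1 to 8 rows; each row shifts and turns the commanded pose from where the row before left it, along the tool's axes as they then stand; what a row does not reach is not made up. A row lasts 1/10 s, in which the tool goes at most 50 mm and 8.59 degrees, less where a joint would pass 70% of its speed; a pose out of reach is approached as far as the arm can. A call with a number of a shift or a turn outside -1 to 1 is refused whole. A call with a gripper value outside its range is refused whole. The fingers move at their own pace and stop on an object; "grip_force" is the grip in N (left out, the last holds). Time passes only in rows, so rows that do not move let the fingers close. It gives the time, the measured TCP pose, the force, the opening and the grip force at its end, in the units of the state.
- ctrl.sense(): the state, without advancing time (a new reading comes with each control period).
- ctrl.capture(name): name is "scene" or "top"; returns the picture (384x512x3 uint8, red, green, blue); there is no depth.
- ctrl.camera_info(name): a dict with "K" (3x3 intrinsics, pixels), "dist" ([k1, k2, p1, p2, k3] as OpenCV has them; the pictures are not rectified), "R" (3x3) and "t" (3): a world point X has camera coordinates R X + t. Camera axes: x right, y down, z forward; pixel columns grow to the right and rows downward; lengths in mm; the calibration is good to about 2 mm. A picture is of the moment at which its call begins. camera_info takes no time and is no camera call.
- ctrl.finish_job(): hands the job in; it is judged then, once.
The state is a dict: "time_s": time; "joints": joint angles; "dq": joint speeds; "tau": joint torques, N m; "eef_pos": TCP position; "ee_rot": TCP orientation; "force": force on the tool from outside, world axes, zero at the start; "wrist_torque": the same for the moment, N m; "grip_width": opening from 0.0 (shut) to 1.0 (fully open); "grip_force": force on a finger pad.
Only numpy, scipy, OpenCV 4.12 (cv2) and the standard library are available. Lean on these libraries where they do the work, as an engineer would, in place of code of your own. Each camera call takes 0.05 s, during which the arm holds its last target. There are 200 camera calls.

## Working session

There is one attempt and no reset: what is moved stays moved. The work goes in short steps, Python scripts to look and compute and a tool call to move; the robot and the scene stay as the last step left them, time stands still between calls to the robot, and variables do not carry over. Pictures are saved under pics/ and viewed, at most 10 in all, crops included, and the job is handed in when it is done.

Besides the shell and the picture viewer there is one more tool, called as name(argument=value, ...) on one line, values as JSON. arm_command: Moves the arm, as the interface text tells. Shifts and turns lie within -1 to 1; 1 stands for 120 mm of shift or pi/4 rad of turn. Its arguments: {"type":"object","properties":{"increments":{"type":"array"},"grip_force":{"type":"number"}},"required":["increments"]}

```bash
mkdir -p pics
python3 - <<'E'
from rig import ctrl
import cv2,numpy as np
for n in("scene","top"):
    im=ctrl.capture(n); cv2.imwrite(f"pics/{n}0.png",im[:,:,::-1]); c=ctrl.camera_info(n)
    print(n,np.round(c["K"],1).tolist(),np.round(c["dist"],3),np.round(c["R"],3).tolist(),np.round(c["t"],1), np.round(-np.array(c["R"]).T@c["t"]))
print(ctrl.sense())
E
```

```text
scene [[370.1, 0.0, 257.9], [0.0, 370.1, 183.2], [0.0, 0.0, 1.0]] [0.036 0.    0.    0.    0.   ] [[-0.757, 0.653, 0.02], [0.455, 0.549, -0.701], [-0.469, -0.522, -0.713]] [ 393.4 -207.8 1214.9] [962. 491. 712.]
top [[445.8, 0.0, 260.6], [0.0, 445.8, 197.1], [0.0, 0.0, 1.0]] [-0.102  0.     0.     0.     0.   ] [[-0.012, -1.0, 0.007], [-0.994, 0.011, -0.105], [0.105, -0.009, -0.994]] [   4.6  544.5 1442.2] [ 390.   11. 1492.]
{'time_s': 0.1, 'joints': array([ 9.37649620e-01,  3.13369591e-01,  1.49834031e+00, -3.12924540e-06,
        1.33103425e+00, -2.23405733e-01]), 'dq': array([-0.00158684, -0.00200983, -0.00170374, -0.00076909,  0.00214843,
        0.0004997 ]), 'tau': array([ 2.97544575e-03, -4.12900150e+01, -2.60145915e+01, -2.48113693e-04,
        3.02488654e-03,  1.28786880e-05]), 'eef_pos': array([209.01943776, 481.34498675, 230.81265638]), 'ee_rot': array([-2.37727740e-04,  2.03439959e-01,  9.79087254e-01, -5.24379458e-04]), 'force': array([ 0.46581377,  1.02690056, -0.92210216]), 'wrist_torque': array([-0.01079942, -0.02449068,  0.05356197]), 'grip_force': 0.0, 'grip_width': 1.0029437680660698}
```

View pics/scene0.png

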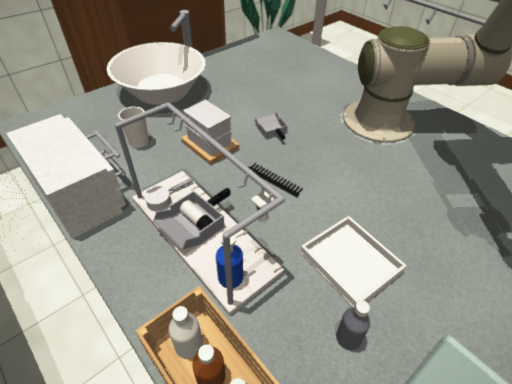

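View pics/top0.png

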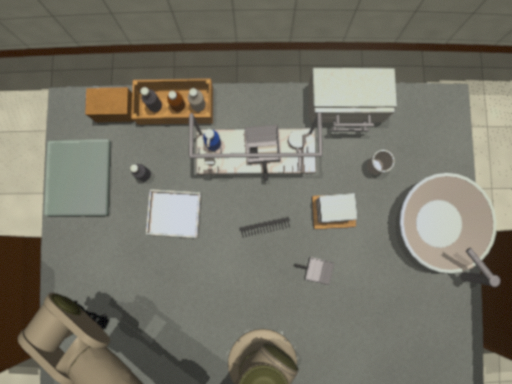

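The scene view shows the tray with the stick at about (193,215), the pile at (208,130) and the dish at (352,260). In the top view the handle is at (265,172), the pile at (336,210), the dish at (173,214), and the small look-alike tray at (316,268). I'll zoom in next.

```bash
cat > h.py <<'E'
from rig import ctrl
import cv2,numpy as np
def cam(n):
    c=ctrl.camera_info(n); return [np.array(c[k],float) for k in("K","dist","R","t")]
def ray(n,p):
    K,d,R,t=cam(n); u=cv2.undistortPoints(np.array(p,float).reshape(-1,1,2),K,d)[:,0]
    return -R.T@t, np.c_[u,np.ones(len(u))]@R
def plane(n,p,z):
    C,D=ray(n,p); return C+D*((z-C[2])/D[:,2])[:,None]
def proj(n,X):
    K,d,R,t=cam(n); return cv2.projectPoints(np.array(X,float).reshape(-1,3),cv2.Rodrigues(R)[0],t,K,d)[0][:,0]
def avg(n,k=4): return np.mean([ctrl.capture(n).astype(float) for _ in range(k)],0).clip(0,255).astype(np.uint8)[:,:,::-1].copy()
E
python3 - <<'E'
from h import *
s=avg("scene");t=avg("top"); cv2.imwrite("pics/sA.png",s);cv2.imwrite("pics/tA.png",t)
c=t[118:243,185:365]; cv2.imwrite("pics/tc.png",cv2.resize(c,None,fx=4.4,fy=4.4,interpolation=cv2.INTER_CUBIC))
c=s[95:250,130:310]; cv2.imwrite("pics/sc.png",cv2.resize(c,None,fx=3.8,fy=3.8,interpolation=cv2.INTER_CUBIC))
# rough
print(plane("top",[[265,181],[265,163],[336,208],[173,214]],54).round())
E
```

```text
[[ 594.  -16.   54.]
 [ 654.  -17.   54.]
 [ 503. -246.   54.]
 [ 490.  283.   54.]]
```

View pics/tc.png

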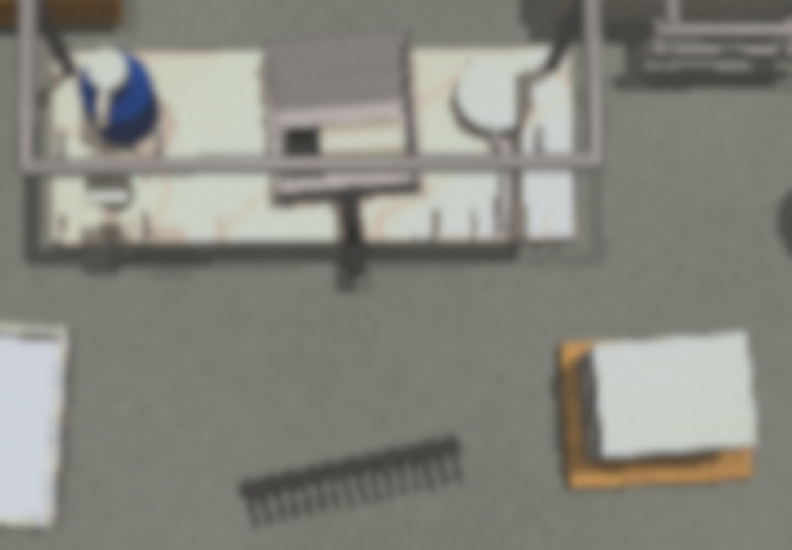

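View pics/sc.png

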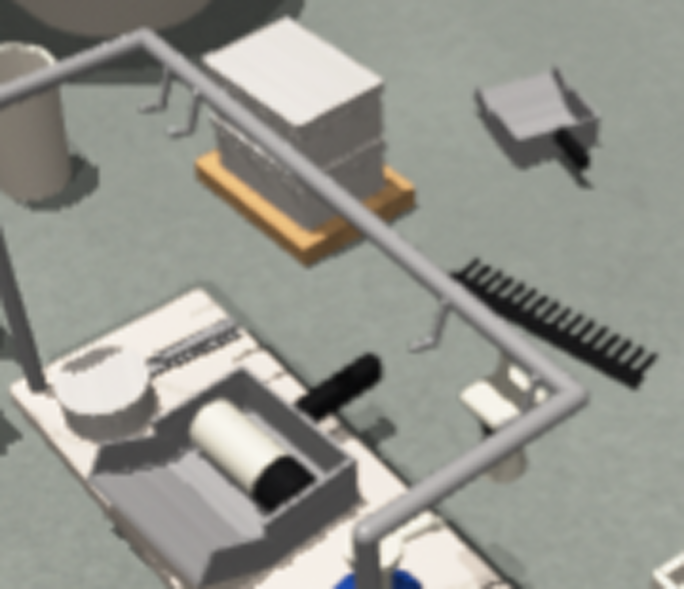

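The top crop shows the tins' top corners at about (592,352), (745,332), (755,447) and (603,460), and the tray's rear wall corners at (275,200) and (418,185). The handle runs along column 348. The scene crop gives matching corners. I'll compute positions from these.

Run:
```python
from h import *
np.set_printoptions(suppress=True,precision=1)
T=lambda p:(np.array(p,float)+.5)/4.4-.5+[185,118]
S=lambda p:(np.array(p,float)+.5)/3.8-.5+[130,95]
def rect(P): 
    P=P[:,:2].astype(np.float32); (c,s,a)=cv2.minAreaRect(P); return np.array(c),np.array(s),a
t=cv2.imread("pics/tA.png");s=cv2.imread("pics/sA.png")
for n,im,roi,th,z in(("top",t,(311,185,367,235),185,120),("scene",s,(180,95,235,132),175,120),("top",t,(140,182,210,245),150,30)):
    g=im.min(2) ; m=np.zeros_like(g); x0,y0,x1,y1=roi; m[y0:y1,x0:x1]=g[y0:y1,x0:x1]>th
    m=cv2.morphologyEx(m,cv2.MORPH_OPEN,np.ones((3,3)))
    c=max(cv2.findContours(m,0,1)[0],key=cv2.contourArea)[:,0]
    r=rect(plane(n,c,z)); print(n,z,len(c),*r)
print("tinmanual top",plane("top",T([(592,352),(745,332),(755,447),(603,460)]),120)[:,:2].tolist())
print("scene",plane("scene",S([(288,17),(383,82),(298,126),(205,62)]),120)[:,:2].tolist())
print("tray rear top corners top cam",plane("top",T([(275,200),(418,185)]),62)[:,:2].tolist())
print("scene rear corners",plane("scene",S([(243,370),(357,465)]),62)[:,:2].tolist())
print("scene lip (low edge) corners z51..",plane("scene",S([(95,472),(200,585)]),55)[:,:2].tolist())
print("handle top cam axis",plane("top",T([(350,200),(348,285)]),64)[:,:2].tolist())
print("scene handle top edge",plane("scene",S([(302,395),(362,355),(378,365),(318,408)]),64)[:,:2].tolist())
print("shelf corners top",plane("top",T([(45,242),(575,242)]),20)[:,:2].tolist(), "scene",plane("scene",S([(200,288),(12,386)]),20)[:,:2].tolist())
print("bar top",plane("top",T([(25,163),(598,160)]),240)[:,:2].tolist())
```

```text
top 120 108 [ 501.2 -240.7] [ 74.6 103.2] 4.136180400848389
scene 120 91 [ 504.2 -237.3] [ 81.3 108.6] 3.672804832458496
top 30 179 [494.1 283.3] [157.3 147. ] 86.04350280761719
tinmanual top [[531.1446845313195, -182.38046644786675], [544.1866692349322, -291.70185613648096], [462.6324060245116, -296.1267524894515], [454.91856002381485, -188.23962794821637]]
scene [[467.44598076128295, -294.7074257393139], [463.08436132545626, -183.83368107301698], [540.096237626815, -179.8347676275194], [547.853135096124, -284.0337371294326]]
tray rear top corners top cam [[652.6598753933964, 41.32211371367793], [662.8486132826936, -64.62153992759505]]
scene rear corners [[672.2535318433825, -60.93970511816923], [663.7672921725514, 46.5321733288867]]
scene lip (low edge) corners z51.. [[782.5138339776765, -53.336320202175955], [778.7419243334896, 54.47050188202945]]
handle top cam axis [[651.7091421171411, -14.088854624739009], [588.3709117311139, -11.818817093676026]]
scene handle top edge [[657.1126914408272, -18.37408113565209], [607.8877116352224, -22.063105753864704], [605.4202338130971, -8.636727478120747], [655.8569469380668, -3.3505446365483635]]
shelf corners top [[630.051880196506, 217.32183104056932], [625.7590669062204, -185.70958329922257]] scene [[632.1625490589686, -182.49934033139658], [777.7390113881677, -181.0260052783447]]
bar top [[646.2288164263014, 199.8518960981589], [644.3283411457486, -172.75076699376098]]
```

```bash
cat >> h.py <<'E'
from scipy.spatial.transform import Rotation as Ro
G=19.
def pose(g,yaw,phi):
    "grasp point, tray yaw deg, lean-back deg -> TCP pos, R"
    z0=Ro.from_euler("z",yaw,degrees=True).as_matrix()
    s,c=np.sin(np.radians(phi)),np.cos(np.radians(phi))
    R=z0@np.array([[-c,0,s],[0,1,0],[-s,0,-c]]); return np.array(g,float)+G*R[:,2],R
def now():
    s=ctrl.sense(); q=s["ee_rot"]; return s["eef_pos"],Ro.from_quat(np.r_[q[1:],q[0]]).as_matrix()
def plan(N,g,yaw,phi,start=None):
    p0,R0=start or now(); p1,R1=pose(g,yaw,phi)
    w=Ro.from_matrix(R0.T@R1).as_rotvec()/N
    M=sum(R0@Ro.from_rotvec(k*w).as_matrix() for k in range(N)); o=np.linalg.solve(M,p1-p0)
    print(N,"rows dr",(w/(np.pi/4)).round(4).tolist(),"offset",(o/120).round(4).tolist(),"mm/row %.1f deg/row %.2f"%(np.linalg.norm(o),np.degrees(np.linalg.norm(w))))
    return p1,R1
def tray(start=None):
    p,R=start or now(); s=ctrl.sense()
    g=p-G*R[:,2]; print("t %.2f grip"%s["time_s"],g.round(1),"yaw %.2f"%np.degrees(np.arctan2(-R[0,1],R[1,1])),"phi %.2f"%np.degrees(np.arctan2(np.hypot(R[0,2],R[1,2])*np.sign(R[0,2]),-R[2,2])),"roll %.2f"%np.degrees(np.arcsin(R[2,1])),"q",s["joints"].round(2),"F",s["force"].round(1),"w %.2f gf %.0f"%(s["grip_width"],s["grip_force"]))
E
python3 - <<'E'
from h import *
tray()
a=plan(16,(560,-18,170),4.7,30)
S=lambda p:(np.array(p,float)+.5)/3.8-.5+[130,95]
print(plane("scene",S([(450,303),(200,85),(175,65),(535,385)]),240).round())
E
```

```text
t 0.50 grip [209.2 481.5 250.3] yaw -23.48 phi -0.00 roll -0.00 q [ 0.94  0.31  1.5  -0.    1.33 -0.22] F [0.5 0.1 0.7] w 1.00 gf 0
16 rows dr [-0.0102, -0.0408, -0.0382] offset [-0.2201, -0.2259, 0.0923] mm/row 39.4 deg/row 2.56
[[ 651.  117.  240.]
 [ 646. -110.  240.]
 [ 647. -135.  240.]
 [ 655.  183.  240.]]
```

arm_command(increments=[{"dr":[-0.0102,-0.0408,-0.0382],"offset":[-0.2201,-0.2259,0.0923],"hand":0.3},{"dr":[-0.0102,-0.0408,-0.0382],"offset":[-0.2201,-0.2259,0.0923],"hand":0.3},{"dr":[-0.0102,-0.0408,-0.0382],"offset":[-0.2201,-0.2259,0.0923],"hand":0.3},{"dr":[-0.0102,-0.0408,-0.0382],"offset":[-0.2201,-0.2259,0.0923],"hand":0.3},{"dr":[-0.0102,-0.0408,-0.0382],"offset":[-0.2201,-0.2259,0.0923],"hand":0.3},{"dr":[-0.0102,-0.0408,-0.0382],"offset":[-0.2201,-0.2259,0.0923],"hand":0.3},{"dr":[-0.0102,-0.0408,-0.0382],"offset":[-0.2201,-0.2259,0.0923],"hand":0.3},{"dr":[-0.0102,-0.0408,-0.0382],"offset":[-0.2201,-0.2259,0.0923],"hand":0.3}])

```text
time_s: 1.3
eef_pos: [354.4, 209.8, 163.2]
ee_rot: [0.132, 0.083, 0.988, 0.005]
force: [0.2, 0.8, 0.1]
grip_width: 0.646
grip_force: 0.0
```

arm_command(increments=[{"dr":[-0.0102,-0.0408,-0.0382],"offset":[-0.2201,-0.2259,0.0923],"hand":0.3},{"dr":[-0.0102,-0.0408,-0.0382],"offset":[-0.2201,-0.2259,0.0923],"hand":0.3},{"dr":[-0.0102,-0.0408,-0.0382],"offset":[-0.2201,-0.2259,0.0923],"hand":0.3},{"dr":[-0.0102,-0.0408,-0.0382],"offset":[-0.2201,-0.2259,0.0923],"hand":0.3},{"dr":[-0.0102,-0.0408,-0.0382],"offset":[-0.2201,-0.2259,0.0923],"hand":0.3},{"dr":[-0.0102,-0.0408,-0.0382],"offset":[-0.2201,-0.2259,0.0923],"hand":0.3},{"dr":[-0.0102,-0.0408,-0.0382],"offset":[-0.2201,-0.2259,0.0923],"hand":0.3},{"dr":[-0.0102,-0.0408,-0.0382],"offset":[-0.2201,-0.2259,0.0923],"hand":0.3}])

```text
time_s: 2.1
eef_pos: [570.3, -18.7, 153.6]
ee_rot: [0.259, -0.04, 0.965, 0.01]
force: [0.2, 0.3, 0.3]
grip_width: 0.651
grip_force: 0.0
```

Run:
```python
from h import *
tray()
plan(8,(631,-12.5,54),4.7,30)
# systematic check: where fingertips appear in cameras
im=avg("top",2); cv2.imwrite("pics/t2.png",im)
s=avg("scene",2); cv2.imwrite("pics/s2.png",s)
p,R=now()
for n in("top","scene"): print(n,proj(n,[p,p+R@[0,25,0],p-R@[0,25,0]]).round(1).tolist())
a=cv2.resize(s[150:240,180:290],None,fx=5,fy=5,interpolation=2); cv2.imwrite("pics/s2c.png",a)
```

```text
t 2.10 grip [560.9 -19.5 170. ] yaw 4.71 phi 30.06 roll -0.05 q [-0.33  0.27  1.88  0.4   0.54 -2.28] F [0.2 0.3 0.3] w 0.65 gf 0
8 rows dr [-0.0001, 0.0002, 0.0001] offset [-0.003, 0.0013, 0.1414] mm/row 17.0 deg/row 0.01
top [[266.1, 184.6], [257.9, 185.3], [274.3, 183.9]]
scene [[237.9, 154.4], [245.5, 159.7], [230.6, 149.3]]
```

View pics/s2c.png

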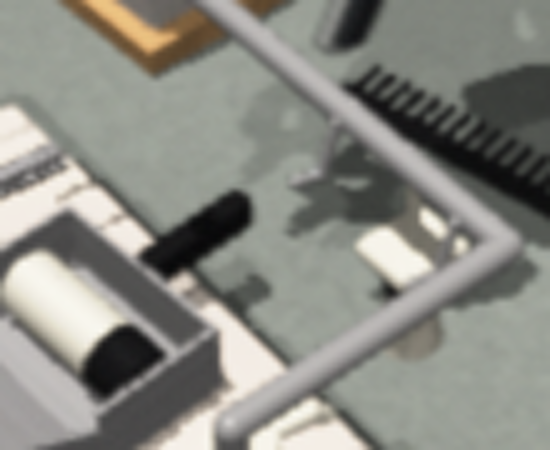

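The crop shows the handle from about (150,260) to (245,205), clear of the hook near (310,175), and the fingers are above and out of frame. Joint 6 is already at -2.28, so I'll fit the kinematics to check the joint margins for the later poses.

```bash
cat > fk.py <<'E'
from h import *
from scipy.optimize import least_squares
s=lambda a,t:Ro.from_euler(a,t).as_matrix()
def fk(q,L):
    h,d,a1,a2,a3,d4,d6=L
    A=s("z",q[0]);B=A@s("y",q[1]);C=B@s("y",q[2]);W=C@s("z",q[3])@s("y",q[4]);T=W@s("z",q[5])
    p=np.array([0,0,h])+A@[a1,d,0]+B@[0,0,a2]+C@[a3,0,d4]+T@[0,0,d6]
    return p,T
q0=np.array([.93764962,.31336959,1.49834031,0,1.33103425,-.22340573]);p0=np.array([209.019,481.345,230.813])
E
python3 - <<'E'
from fk import *
S=ctrl.sense();p,R=now();q=S["joints"];print(q.round(4))
R0=Ro.from_quat([.20344,.979087,-.000524,-.000238]).as_matrix()
for qq,RR in((q0,R0),(q,R)):
    T=fk(qq,[0]*7)[1]; print((T.T@RR).round(3).tolist())
r=least_squares(lambda L:np.r_[fk(q0,L)[0]-p0,fk(q,L)[0]-p,(L-[300,116,0,400,0,400,200])*.001],[300,116,0,400,0,400,200]);print(r.x.round(1),r.cost)
E
```

```text
[-0.3284  0.2678  1.8819  0.3956  0.5409 -2.2737]
[[0.0, -1.0, 0.0], [1.0, 0.0, -0.0], [0.0, 0.0, 1.0]]
[[0.0, -1.0, -0.0], [1.0, 0.0, -0.0], [0.0, -0.0, 1.0]]
[267.7 116.3  19.9 377.7  47.2 398.5 255.3] 0.0036116109943455325
```

```bash
cat >> fk.py <<'E'
L0=np.array([267.7,116.3,19.9,377.7,47.2,398.5,255.3]); F=s("z",np.pi/2)
lo=np.array([-2.94,-.97,.19,-1.23,.02,-2.88]);hi=np.array([2.94,2.17,2.56,4.37,3.11,2.88])
def ik(g,yaw,phi,q,flip=0):
    P,R=pose(g,yaw,phi); R=R@(np.diag([-1,-1,1]) if flip else np.eye(3))
    def f(x):
        p,T=fk(x,L0); return np.r_[(p-P)/100,Ro.from_matrix((T@F).T@R).as_rotvec()]
    r=least_squares(f,np.clip(q,lo+.01,hi-.01),bounds=(lo,hi)); return r.x,r.cost
E
python3 - <<'E'
from fk import *
q=ctrl.sense()["joints"]
for flip in(0,1):
  for phi in (20,30,38):
    x=q.copy(); x[5]+=np.pi*flip
    print("flip",flip,"phi",phi)
    for nm,g,y,ph in(("grasp",(631,-12,54),4.7,phi),("lift",(520,-12,130),4.7,phi),("dish lvl",(363,270,160),0,phi),("tip",(363,283,136),0,phi-40),("mid",(400,0,230),2,phi),("pile",(430,-243,154),4,phi)):
        x,c=ik(g,y,ph,x,flip); print("  ",nm,x.round(2),"%.4f"%c)
E
```

```text
flip 0 phi 20
   grasp [-0.25  0.68  1.57  0.2   0.57 -2.05] 0.0000
   lift [-0.31  0.3   1.91  0.23  0.62 -2.13] 0.0000
   dish lvl [ 0.46  0.13  2.03 -0.24  0.68 -0.94] 0.0000
   tip [ 0.34  0.48  1.63  0.12  1.37 -1.27] 0.0000
   mid [-0.38 -0.21  2.14  0.18  0.9  -2.08] 0.0000
   pile [-0.89  0.23  1.92  0.39  0.82 -2.78] 0.0000
flip 0 phi 30
   grasp [-0.27  0.64  1.7   0.53  0.35 -2.38] 0.0000
   lift [-0.35  0.26  2.03  0.53  0.42 -2.44] 0.0000
   dish lvl [ 0.51  0.1   2.12 -0.52  0.51 -0.66] 0.0000
   tip [ 0.37  0.39  1.73  0.07  1.19 -1.23] 0.0000
   mid [-0.44 -0.31  2.26  0.34  0.74 -2.25] 0.0000
   pile [-0.92  0.2   1.99  0.54  0.75 -2.88] 0.0040
flip 0 phi 38
   grasp [-0.28  0.64  1.77  1.03  0.24 -2.88] 0.0003
   lift [-0.37  0.25  2.11  0.97  0.32 -2.88] 0.0001
   dish lvl [ 0.55  0.1   2.19 -0.91  0.42 -0.25] 0.0000
   tip [ 0.4   0.33  1.81  0.02  1.04 -1.18] 0.0000
   mid [-0.49 -0.38  2.36  0.55  0.64 -2.46] 0.0000
   pile [-0.93  0.18  2.02  0.6   0.71 -2.88] 0.0205
flip 1 phi 20
   grasp [-0.25  0.68  1.57  0.2   0.57  1.09] 0.0000
   lift [-0.31  0.3   1.91 
[... 191 characters left out ...]
0.89  0.23  1.92  0.39  0.82  0.36] 0.0000
flip 1 phi 30
   grasp [-0.27  0.64  1.7   0.53  0.35  0.76] 0.0000
   lift [-0.35  0.26  2.03  0.53  0.42  0.7 ] 0.0000
   dish lvl [ 0.51  0.1   2.12 -0.52  0.51  2.49] 0.0000
   tip [0.37 0.39 1.73 0.07 1.19 1.91] 0.0000
   mid [-0.44 -0.31  2.26  0.34  0.74  0.89] 0.0000
   pile [-0.97  0.2   2.02  0.68  0.76  0.06] 0.0000
flip 1 phi 38
   grasp [-0.29  0.64  1.78  1.19  0.24  0.09] 0.0000
   lift [-0.38  0.25  2.12  1.05  0.32  0.17] 0.0000
   dish lvl [ 0.55  0.1   2.19 -0.9   0.42  2.88] 0.0000
   tip [0.4  0.33 1.81 0.02 1.04 1.96] 0.0000
   mid [-0.49 -0.38  2.36  0.55  0.64  0.68] 0.0000
   pile [-1.04  0.2   2.09  0.93  0.76 -0.2 ] 0.0000
```

```bash
sed -i 's/return np.array(g,float)+G\*R\[:,2\],R/R=R@np.diag([-1,-1,1]); return np.array(g,float)+G*R[:,2],R/; s/^    g=p-G\*R\[:,2\]; print/    R=R@np.diag([-1,-1,1]); g=p-G*R[:,2]; print/' h.py; sed -i 's/if flip else/if not flip else/' fk.py
```

arm_command(increments=[{"dr":[0,0,0.1667],"offset":[0,0,0],"hand":0.2},{"dr":[0,0,0.1667],"offset":[0,0,0],"hand":0.2},{"dr":[0,0,0.1667],"offset":[0,0,0],"hand":0.2},{"dr":[0,0,0.1667],"offset":[0,0,0],"hand":0.2},{"dr":[0,0,0.1667],"offset":[0,0,0],"hand":0.2},{"dr":[0,0,0.1667],"offset":[0,0,0],"hand":0.2},{"dr":[0,0,0.1667],"offset":[0,0,0],"hand":0.2},{"dr":[0,0,0.1667],"offset":[0,0,0],"hand":0.2}])

```text
time_s: 3.1
eef_pos: [568.6, -16.0, 153.6]
ee_rot: [0.218, 0.45, 0.855, 0.139]
force: [-0.0, -0.2, 0.8]
grip_width: 0.604
grip_force: 0.0
```

arm_command(increments=[{"dr":[0,0,0.1667],"offset":[0,0,0],"hand":0.2},{"dr":[0,0,0.1667],"offset":[0,0,0],"hand":0.2},{"dr":[0,0,0.1667],"offset":[0,0,0],"hand":0.2},{"dr":[0,0,0.1667],"offset":[0,0,0],"hand":0.2},{"dr":[0,0,0.1667],"offset":[0,0,0],"hand":0.2},{"dr":[0,0,0.1667],"offset":[0,0,0],"hand":0.2},{"dr":[0,0,0.1667],"offset":[0,0,0],"hand":0.2},{"dr":[0,0,0.1667],"offset":[0,0,0],"hand":0.2}])

```text
time_s: 3.9
eef_pos: [568.6, -16.0, 153.6]
ee_rot: [0.119, 0.817, 0.515, 0.229]
force: [-0.6, -0.4, -0.6]
grip_width: 0.6
grip_force: 0.0
```

arm_command(increments=[{"dr":[0,0,0.1667],"offset":[0,0,0],"hand":0.2},{"dr":[0,0,0.1667],"offset":[0,0,0],"hand":0.2},{"dr":[0,0,0.1667],"offset":[0,0,0],"hand":0.2},{"dr":[0,0,0.1667],"offset":[0,0,0],"hand":0.2},{"dr":[0,0,0.1667],"offset":[0,0,0],"hand":0.2},{"dr":[0,0,0.1667],"offset":[0,0,0],"hand":0.2},{"dr":[0,0,0.1667],"offset":[0,0,0],"hand":0.2},{"dr":[0,0,0.1667],"offset":[0,0,0],"hand":0.2}])

```text
time_s: 4.7
eef_pos: [568.6, -16.0, 153.6]
ee_rot: [-0.011, 0.965, 0.037, 0.258]
force: [0.8, 0.4, 0.7]
grip_width: 0.596
grip_force: 0.0
```

Run:
```python
from h import *
tray(); plan(8,(631,-12.5,54),4.7,30)
im=cv2.imread("pics/s2.png"); hsv=im.max(2)
# handle: dark pixels in scene
m=np.zeros(hsv.shape,np.uint8); m[180:212,205:234]=(hsv[180:212,205:234]<60)
n,l,st,ce=cv2.connectedComponentsWithStats(m); i=1+st[1:,4].argmax(); ys,xs=np.where(l==i); print(st[i])
(c,sz,a)=cv2.minAreaRect(np.c_[xs,ys].astype(np.float32)); b=cv2.boxPoints((c,sz,a)); print(b.round(1).tolist())
o=np.array([703,-6,20.]);Rz=Ro.from_euler("z",4.7,degrees=True).as_matrix()
P=np.array([[x,y,z] for x in(-100,-35) for y in(-7,7) for z in(24,44)]);print(proj("scene",o+P@Rz.T).round(1).tolist())
```

```text
t 4.70 grip [559.1 -16.8 170.1] yaw 4.44 phi 29.95 roll 0.16 q [-0.33  0.27  1.88  0.4   0.54  0.87] F [0.8 0.4 0.7] w 0.60 gf 0
8 rows dr [-0.0, 0.0001, -0.0009] offset [0.0046, 0.0017, 0.1422] mm/row 17.1 deg/row 0.04
[208 189  22  16 167]
[[207.3000030517578, 200.0], [227.3000030517578, 187.3000030517578], [231.6999969482422, 194.3000030517578], [211.8000030517578, 207.0]]
[[226.8, 193.1], [226.4, 187.5], [230.6, 196.1], [230.3, 190.5], [206.3, 207.2], [205.7, 201.6], [210.2, 210.4], [209.6, 204.8]]
```

Run:
```python
from h import *
plan(8,(628,-12.3,54),4.7,30)
```

```text
8 rows dr [-0.0, 0.0001, -0.0009] offset [0.0019, 0.0013, 0.1407] mm/row 16.9 deg/row 0.04
```

arm_command(increments=[{"dr":[0,0,-0.001],"offset":[0.0019,0.0013,0.1407],"hand":0.2},{"dr":[0,0,-0.001],"offset":[0.0019,0.0013,0.1407],"hand":0.2},{"dr":[0,0,-0.001],"offset":[0.0019,0.0013,0.1407],"hand":0.2},{"dr":[0,0,-0.001],"offset":[0.0019,0.0013,0.1407],"hand":0.2},{"dr":[0,0,-0.001],"offset":[0.0019,0.0013,0.1407],"hand":0.2},{"dr":[0,0,-0.001],"offset":[0.0019,0.0013,0.1407],"hand":0.2},{"dr":[0,0,-0.001],"offset":[0.0019,0.0013,0.1407],"hand":0.2},{"dr":[0,0,-0.001],"offset":[0.0019,0.0013,0.1407],"hand":0.2}])

```text
time_s: 5.5
eef_pos: [638.0, -11.5, 37.1]
ee_rot: [-0.01, 0.965, 0.043, 0.258]
force: [-0.7, 0.6, 0.6]
grip_width: 0.598
grip_force: 0.0
```

Run:
```python
from h import *
tray()
s=avg("scene",2); t=avg("top",2)
a=cv2.resize(s[150:230,180:290],(770,560),interpolation=2)[:, :400]; b=cv2.resize(t[130:200,240:295],(400,509),interpolation=2)
b=cv2.copyMakeBorder(b,0,51,0,0,0); cv2.imwrite("pics/g1.png",np.hstack([a,b]))
```

```text
t 5.50 grip [628.5 -12.3  53.6] yaw 5.03 phi 29.95 roll -0.16 q [-0.27  0.59  1.76  0.55  0.34  0.73] F [-0.7  0.6  0.6] w 0.60 gf 0
```

View pics/g1.png

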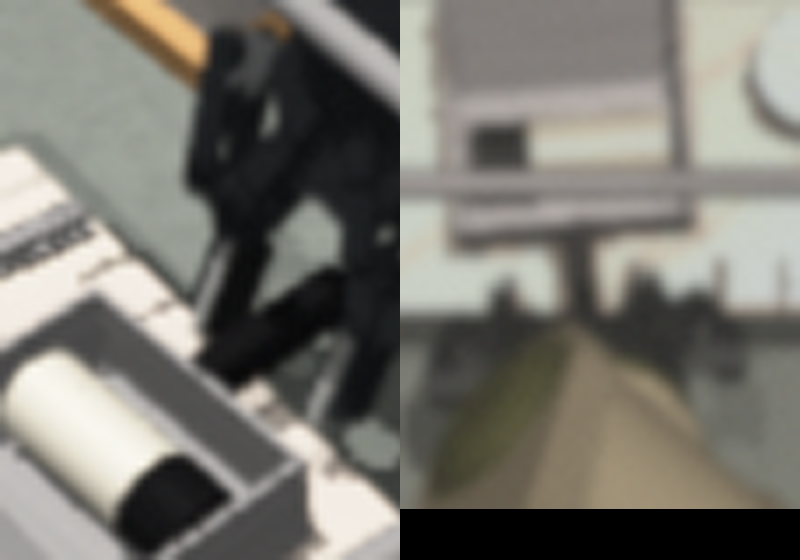

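The handle (right pane, column about 578) lies centred between the fingers (505 and 645). I'll close the gripper.

arm_command(increments=[{"dr":[0,0,0],"offset":[0,0,0],"hand":0.0},{"dr":[0,0,0],"offset":[0,0,0],"hand":-0.2},{"dr":[0,0,0],"offset":[0,0,0],"hand":-0.4},{"dr":[0,0,0],"offset":[0,0,0],"hand":-0.6},{"dr":[0,0,0],"offset":[0,0,0],"hand":-1},{"dr":[0,0,0],"offset":[0,0,0],"hand":-1},{"dr":[0,0,0],"offset":[0,0,0],"hand":-1},{"dr":[0,0,0],"offset":[0,0,0],"hand":-1}], grip_force=100)

```text
time_s: 6.5
eef_pos: [638.7, -13.2, 38.1]
ee_rot: [-0.009, 0.965, 0.042, 0.259]
force: [-2.2, -1.5, 4.8]
grip_width: 0.15
grip_force: 97.7
```

Run:
```python
from h import *
tray()
s=plan(4,(628.5,-12.3,66),5,30)
s=plan(12,(520,-16,140),5,30,s)
s=plan(20,(350,255,185),8,30,s)
```

```text
t 6.50 grip [629.2 -13.9  54.5] yaw 4.94 phi 30.05 roll -0.22 q [-0.27  0.59  1.76  0.55  0.34  0.73] F [-2.2 -1.5  4.8] w 0.15 gf 98
4 rows dr [0.0012, -0.0003, 0.0003] offset [0.011, -0.0036, -0.0213] mm/row 2.9 deg/row 0.06
12 rows dr [0.0, 0.0, 0.0] offset [-0.0395, -0.004, -0.0821] mm/row 10.9 deg/row 0.00
20 rows dr [0.0017, 0.0, -0.0029] offset [-0.0406, -0.1204, -0.0451] mm/row 16.2 deg/row 0.15
```

arm_command(increments=[{"dr":[0,0,0],"offset":[0.006,0,-0.0104],"hand":-1},{"dr":[0,0,0],"offset":[0.012,0,-0.0208],"hand":-1},{"dr":[0,0,0],"offset":[0.012,0,-0.0208],"hand":-1},{"dr":[0,0,0],"offset":[0.012,0,-0.0208],"hand":-1},{"dr":[0,0,0],"offset":[0.012,0,-0.0208],"hand":-1},{"dr":[0,0,0],"offset":[0,0,0],"hand":-1}])

```text
time_s: 7.1
eef_pos: [638.4, -12.9, 50.8]
ee_rot: [-0.01, 0.965, 0.042, 0.259]
force: [-0.1, 0.3, -4.3]
grip_width: 0.146
grip_force: 97.2
```

Run:
```python
from h import *
tray()
s=plan(14,(520,-16,140),5,30)
s=avg("scene",2)
a=cv2.resize(s[150:260,140:290],(780,572),interpolation=2); cv2.imwrite("pics/l1.png",a)
```

```text
t 7.10 grip [628.9 -13.6  67.3] yaw 4.96 phi 30.00 roll -0.19 q [-0.27  0.56  1.76  0.51  0.36  0.77] F [-0.1  0.3 -4.3] w 0.15 gf 97
14 rows dr [0.0003, -0.0, 0.0001] offset [-0.0344, -0.0042, -0.0699] mm/row 9.4 deg/row 0.01
```

View pics/l1.png

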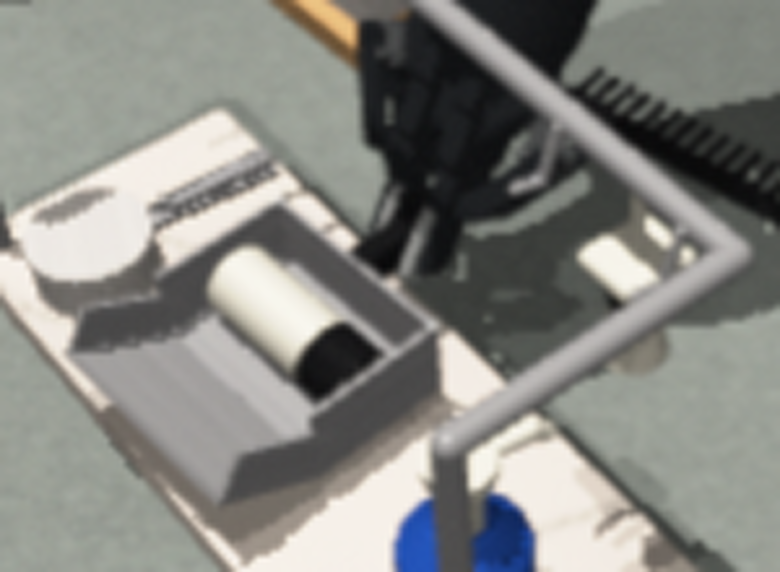

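The tray (lip corner near (222,500)) is off the shelf, level, with the stick inside at (300,320). I'll draw it out from under the rail.

arm_command(increments=[{"dr":[0,0,0],"offset":[-0.0172,-0.0021,-0.035],"hand":-1},{"dr":[0,0,0],"offset":[-0.0344,-0.0042,-0.0699],"hand":-1},{"dr":[0,0,0],"offset":[-0.0344,-0.0042,-0.0699],"hand":-1},{"dr":[0,0,0],"offset":[-0.0344,-0.0042,-0.0699],"hand":-1},{"dr":[0,0,0],"offset":[-0.0344,-0.0042,-0.0699],"hand":-1},{"dr":[0,0,0],"offset":[-0.0344,-0.0042,-0.0699],"hand":-1},{"dr":[0,0,0],"offset":[-0.0344,-0.0042,-0.0699],"hand":-1},{"dr":[0,0,0],"offset":[-0.0344,-0.0042,-0.0699],"hand":-1}])

```text
time_s: 8.0
eef_pos: [579.3, -14.0, 90.0]
ee_rot: [-0.01, 0.965, 0.042, 0.259]
force: [0.8, 0.8, -4.3]
grip_width: 0.152
grip_force: 97.2
```

arm_command(increments=[{"dr":[0,0,0],"offset":[-0.0344,-0.0042,-0.0699],"hand":-1},{"dr":[0,0,0],"offset":[-0.0344,-0.0042,-0.0699],"hand":-1},{"dr":[0,0,0],"offset":[-0.0344,-0.0042,-0.0699],"hand":-1},{"dr":[0,0,0],"offset":[-0.0344,-0.0042,-0.0699],"hand":-1},{"dr":[0,0,0],"offset":[-0.0344,-0.0042,-0.0699],"hand":-1},{"dr":[0,0,0],"offset":[-0.0344,-0.0042,-0.0699],"hand":-1},{"dr":[0,0,0],"offset":[-0.0172,-0.0021,-0.035],"hand":-1},{"dr":[0,0,0],"offset":[0,0,0],"hand":-1}])

```text
time_s: 8.8
eef_pos: [529.1, -15.1, 123.8]
ee_rot: [-0.009, 0.965, 0.042, 0.259]
force: [0.2, 0.0, -3.4]
grip_width: 0.149
grip_force: 97.2
```

Run:
```python
from h import *
np.set_printoptions(suppress=True,precision=1)
tray()
plan(20,(350,258,185),6,30)
t=avg("top",2);s=avg("scene",2);cv2.imwrite("pics/t3.png",t);cv2.imwrite("pics/s3.png",s)
# dish outer outline from both cams: bright low-saturation
for n,im,roi in(("top",t,(138,180,212,246)),("scene",s,(285,205,425,310))):
    x0,y0,x1,y1=roi; g=im.min(2); m=np.zeros_like(g)
    m[y0:y1,x0:x1]=(g[y0:y1,x0:x1]>140)
    c=max(cv2.findContours(m,0,1)[0],key=cv2.contourArea)[:,0]; 
    print(n,cv2.boundingRect(c),cv2.minAreaRect(plane(n,c,30)[:,:2].astype(np.float32)))
    q=cv2.approxPolyDP(cv2.convexHull(c),4,True)[:,0]; print(q.tolist(), plane(n,q,30)[:,:2].tolist())
```

```text
t 8.80 grip [519.6 -15.8 140.2] yaw 4.94 phi 30.02 roll -0.20 q [-0.4  0.2  2.   0.5  0.5  0.7] F [ 0.2  0.  -3.4] w 0.15 gf 97
20 rows dr [0.0008, -0.0, -0.0009] offset [-0.0421, -0.1203, -0.0461] mm/row 16.3 deg/row 0.05
top (146, 189, 55, 49) ((495.0303955078125, 289.1429443359375), (172.67385864257812, 151.83216857910156), 85.74249267578125)
[[151, 189], [199, 192], [195, 237], [146, 233]] [[575.2553292690604, 361.8324133599019], [563.4251744612338, 201.81896308539544], [415.3093310349273, 214.68528768532317], [429.70108509931526, 376.59754249666724]]
scene (285, 205, 140, 105) ((472.02398681640625, 296.40576171875), (267.68365478515625, 360.4952087402344), 50.209861755371094)
[[424, 205], [424, 309], [285, 309], [285, 205]] [[247.8670892708293, 308.91700503777224], [488.6314341494359, 456.50121203359936], [695.8904981374449, 283.5460118902564], [511.02553073726693, 90.5891817064333]]
```

Run:
```python
from fk import *
A=(335,289,175);B=(339,289,128);C=(361,289,138)
a=plan(24,A,0,30); b=plan(10,B,0,5,a); c=plan(10,C,0,-10,b)
q=ctrl.sense()["joints"]
g0=np.array([519.6,-15.8,140.2])
for t in np.linspace(.2,1,5):
    q,e=ik(g0+(np.array(A)-g0)*t,5*(1-t),30,q); print(q.round(2),"%.5f"%e)
for g,ph in((B,5),(C,-10)): q,e=ik(g,0,ph,q); print(q.round(2),"%.5f"%e)
```

```text
24 rows dr [-0.0022, 0.0, 0.0041] offset [-0.0452, -0.1083, -0.0405] mm/row 14.9 deg/row 0.21
10 rows dr [0.0, -0.0556, 0.0] offset [-0.0164, -0.0, 0.0383] mm/row 5.0 deg/row 2.50
10 rows dr [0.0, -0.0333, 0.0] offset [0.014, -0.0, -0.009] mm/row 2.0 deg/row 1.50
[-0.22  0.13  2.13  0.38  0.4  -2.18] 0.00000
[-0.05  0.06  2.19  0.14  0.38 -1.79] 0.00000
[ 0.15  0.01  2.21 -0.15  0.4  -1.33] 0.00000
[ 0.38  0.01  2.19 -0.39  0.48 -0.9 ] 0.00000
[ 0.6   0.06  2.12 -0.53  0.59 -0.58] 0.00000
[ 0.46  0.26  1.93 -0.05  0.88 -1.08] 0.00000
[ 0.39  0.39  1.72  0.07  1.19 -1.22] 0.00000
```

arm_command(increments=[{"dr":[-0.0011,0,0.002],"offset":[-0.0226,-0.0542,-0.0202],"hand":-1},{"dr":[-0.0011,0,0.002],"offset":[-0.0226,-0.0542,-0.0202],"hand":-1},{"dr":[-0.0022,0,0.0041],"offset":[-0.0452,-0.1083,-0.0405],"hand":-1},{"dr":[-0.0022,0,0.0041],"offset":[-0.0452,-0.1083,-0.0405],"hand":-1},{"dr":[-0.0022,0,0.0041],"offset":[-0.0452,-0.1083,-0.0405],"hand":-1},{"dr":[-0.0022,0,0.0041],"offset":[-0.0452,-0.1083,-0.0405],"hand":-1},{"dr":[-0.0022,0,0.0041],"offset":[-0.0452,-0.1083,-0.0405],"hand":-1},{"dr":[-0.0022,0,0.0041],"offset":[-0.0452,-0.1083,-0.0405],"hand":-1}])

```text
time_s: 9.8
eef_pos: [471.9, 73.1, 133.5]
ee_rot: [-0.007, 0.966, 0.03, 0.258]
force: [-0.4, 0.0, -3.9]
grip_width: 0.146
grip_force: 97.4
```

arm_command(increments=[{"dr":[-0.0022,0,0.0041],"offset":[-0.0452,-0.1083,-0.0405],"hand":-1},{"dr":[-0.0022,0,0.0041],"offset":[-0.0452,-0.1083,-0.0405],"hand":-1},{"dr":[-0.0022,0,0.0041],"offset":[-0.0452,-0.1083,-0.0405],"hand":-1},{"dr":[-0.0022,0,0.0041],"offset":[-0.0452,-0.1083,-0.0405],"hand":-1},{"dr":[-0.0022,0,0.0041],"offset":[-0.0452,-0.1083,-0.0405],"hand":-1},{"dr":[-0.0022,0,0.0041],"offset":[-0.0452,-0.1083,-0.0405],"hand":-1},{"dr":[-0.0022,0,0.0041],"offset":[-0.0452,-0.1083,-0.0405],"hand":-1},{"dr":[-0.0022,0,0.0041],"offset":[-0.0452,-0.1083,-0.0405],"hand":-1}])

```text
time_s: 10.6
eef_pos: [409.8, 174.0, 145.3]
ee_rot: [-0.004, 0.966, 0.015, 0.259]
force: [0.2, -1.5, -3.9]
grip_width: 0.143
grip_force: 97.3
```

arm_command(increments=[{"dr":[-0.0022,0,0.0041],"offset":[-0.0452,-0.1083,-0.0405],"hand":-1},{"dr":[-0.0022,0,0.0041],"offset":[-0.0452,-0.1083,-0.0405],"hand":-1},{"dr":[-0.0022,0,0.0041],"offset":[-0.0452,-0.1083,-0.0405],"hand":-1},{"dr":[-0.0022,0,0.0041],"offset":[-0.0452,-0.1083,-0.0405],"hand":-1},{"dr":[-0.0022,0,0.0041],"offset":[-0.0452,-0.1083,-0.0405],"hand":-1},{"dr":[-0.0022,0,0.0041],"offset":[-0.0452,-0.1083,-0.0405],"hand":-1},{"dr":[-0.0022,0,0.0041],"offset":[-0.0452,-0.1083,-0.0405],"hand":-1},{"dr":[-0.0011,0,0.002],"offset":[-0.0226,-0.0542,-0.0202],"hand":-1}])

```text
time_s: 11.4
eef_pos: [354.3, 270.7, 156.4]
ee_rot: [-0.001, 0.966, 0.002, 0.259]
force: [-0.0, 0.3, -4.0]
grip_width: 0.146
grip_force: 97.4
```

arm_command(increments=[{"dr":[-0.0011,0,0.002],"offset":[-0.0226,-0.0542,-0.0202],"hand":-1},{"dr":[0,0,0],"offset":[0,0,0],"hand":-1},{"dr":[0,0,0],"offset":[0,0,0],"hand":-1}])

```text
time_s: 11.7
eef_pos: [351.5, 276.1, 157.0]
ee_rot: [-0.0, 0.966, 0.001, 0.259]
force: [-0.0, -0.2, -3.7]
grip_width: 0.143
grip_force: 97.4
```

Run:
```python
from h import *
tray()
s=avg("scene",2);t=avg("top",2);cv2.imwrite("pics/s4.png",s);cv2.imwrite("pics/t4.png",t)
a=cv2.resize(s[150:310,250:430],(619,550),interpolation=2); cv2.imwrite("pics/d1.png",a)
B=(339,289,128);C=(361,289,138)
b=plan(10,B,0,5); c=plan(10,C,0,-10,b)
```

```text
t 11.70 grip [342.  276.1 173.5] yaw 0.17 phi 29.98 roll -0.02 q [ 0.56  0.08  2.11 -0.52  0.56  2.51] F [-0.  -0.2 -3.7] w 0.14 gf 97
10 rows dr [-0.0, -0.0555, 0.0003] offset [-0.0219, -0.011, 0.0352] mm/row 5.1 deg/row 2.50
10 rows dr [0.0, -0.0333, 0.0] offset [0.014, -0.0, -0.009] mm/row 2.0 deg/row 1.50
```

View pics/d1.png

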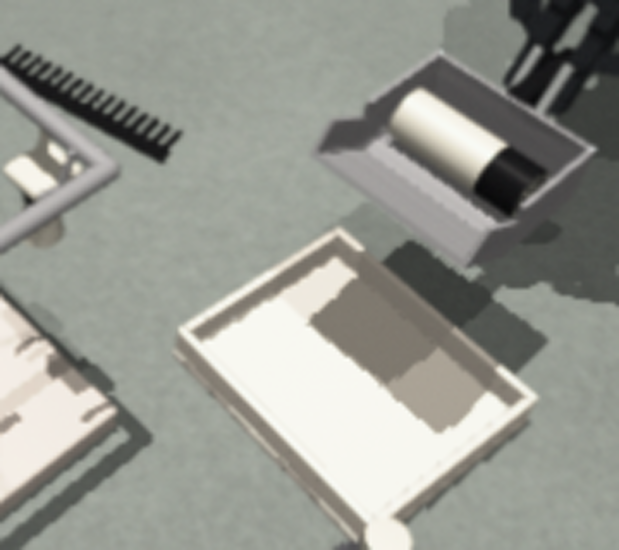

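The tray is level above the dish's near edge with the stick inside (at 470,150), and the dish corners are at (340,232), (180,330) and (535,400). I'll tip it next.

arm_command(increments=[{"dr":[0,-0.0278,0],"offset":[-0.011,-0.0055,0.0176],"hand":-1},{"dr":[0,-0.0555,0],"offset":[-0.0219,-0.011,0.0352],"hand":-1},{"dr":[0,-0.0555,0],"offset":[-0.0219,-0.011,0.0352],"hand":-1},{"dr":[0,-0.0555,0],"offset":[-0.0219,-0.011,0.0352],"hand":-1},{"dr":[0,-0.0555,0],"offset":[-0.0219,-0.011,0.0352],"hand":-1},{"dr":[0,-0.0555,0],"offset":[-0.0219,-0.011,0.0352],"hand":-1},{"dr":[0,-0.0555,0],"offset":[-0.0219,-0.011,0.0352],"hand":-1},{"dr":[0,-0.0555,0],"offset":[-0.0219,-0.011,0.0352],"hand":-1}])

```text
time_s: 12.7
eef_pos: [345.5, 285.8, 120.4]
ee_rot: [0.0, 0.995, 0.001, 0.097]
force: [0.0, -1.1, -4.7]
grip_width: 0.144
grip_force: 97.5
```

arm_command(increments=[{"dr":[0,-0.0555,0],"offset":[-0.0219,-0.011,0.0352],"hand":-1},{"dr":[0,-0.0555,0],"offset":[-0.0219,-0.011,0.0352],"hand":-1},{"dr":[0,-0.0278,0],"offset":[-0.011,-0.0055,0.0176],"hand":-1},{"dr":[0,0,0],"offset":[0,0,0],"hand":-1},{"dr":[0,0,0],"offset":[0,0,0],"hand":-1}])

```text
time_s: 13.2
eef_pos: [340.6, 289.1, 109.1]
ee_rot: [0.0, 0.999, 0.001, 0.044]
force: [0.5, -0.2, -4.1]
grip_width: 0.15
grip_force: 97.4
```

Run:
```python
from h import *
tray()
plan(12,(361,289,138),0,-10)
```

```text
t 13.20 grip [339.  289.1 128.1] yaw 0.14 phi 5.06 roll -0.04 q [ 0.46  0.26  1.93 -0.05  0.87  2.06] F [ 0.5 -0.2 -4.1] w 0.15 gf 97
12 rows dr [0.0001, -0.0279, 0.0003] offset [0.0117, 0.0001, -0.0075] mm/row 1.7 deg/row 1.26
```

arm_command(increments=[{"dr":[0,-0.028,0],"offset":[0.0117,0,-0.0075],"hand":-1},{"dr":[0,-0.028,0],"offset":[0.0117,0,-0.0075],"hand":-1},{"dr":[0,-0.028,0],"offset":[0.0117,0,-0.0075],"hand":-1},{"dr":[0,-0.028,0],"offset":[0.0117,0,-0.0075],"hand":-1},{"dr":[0,-0.028,0],"offset":[0.0117,0,-0.0075],"hand":-1},{"dr":[0,-0.028,0],"offset":[0.0117,0,-0.0075],"hand":-1},{"dr":[0,-0.028,0],"offset":[0.0117,0,-0.0075],"hand":-1},{"dr":[0,-0.028,0],"offset":[0.0117,0,-0.0075],"hand":-1}])

```text
time_s: 14.0
eef_pos: [351.8, 289.2, 116.4]
ee_rot: [0.0, 0.999, 0.001, -0.045]
force: [-0.2, 0.4, -4.3]
grip_width: 0.147
grip_force: 97.5
```

arm_command(increments=[{"dr":[0,-0.028,0],"offset":[0.0117,0,-0.0075],"hand":-1},{"dr":[0,-0.028,0],"offset":[0.0117,0,-0.0075],"hand":-1},{"dr":[0,-0.028,0],"offset":[0.0117,0,-0.0075],"hand":-1},{"dr":[0,-0.028,0],"offset":[0.0117,0,-0.0075],"hand":-1},{"dr":[0,0,0],"offset":[0,0,0],"hand":-1},{"dr":[0,0,0],"offset":[0,0,0],"hand":-1},{"dr":[0,0,0],"offset":[0,0,0],"hand":-1},{"dr":[0,0,0],"offset":[0,0,0],"hand":-1}])

```text
time_s: 14.8
eef_pos: [357.5, 289.3, 119.3]
ee_rot: [0.0, 0.996, 0.001, -0.088]
force: [-0.2, 0.1, -4.1]
grip_width: 0.145
grip_force: 97.6
```

arm_command(increments=[{"dr":[0,0,0],"offset":[0,0,0],"hand":-1},{"dr":[0,0,0],"offset":[0,0,0],"hand":-1},{"dr":[0,0,0],"offset":[0,0,0],"hand":-1},{"dr":[0,0,0],"offset":[0,0,0],"hand":-1},{"dr":[0,0,0],"offset":[0,0,0],"hand":-1},{"dr":[0,0,0],"offset":[0,0,0],"hand":-1},{"dr":[0,0,0],"offset":[0,0,0],"hand":-1},{"dr":[0,0,0],"offset":[0,0,0],"hand":-1}])

```text
time_s: 15.6
eef_pos: [357.7, 289.2, 119.2]
ee_rot: [0.0, 0.996, 0.001, -0.088]
force: [0.3, -0.3, -3.1]
grip_width: 0.146
grip_force: 97.6
```

Run:
```python
from h import *
tray()
s=avg("scene",1)
a=cv2.resize(s[150:310,250:430],(495,440),interpolation=2); cv2.imwrite("pics/d2.png",a)
```

```text
t 15.60 grip [361.  289.3 138. ] yaw 0.15 phi -10.11 roll -0.04 q [0.39 0.38 1.74 0.07 1.19 1.92] F [ 0.3 -0.3 -3.1] w 0.15 gf 98
```

View pics/d2.png

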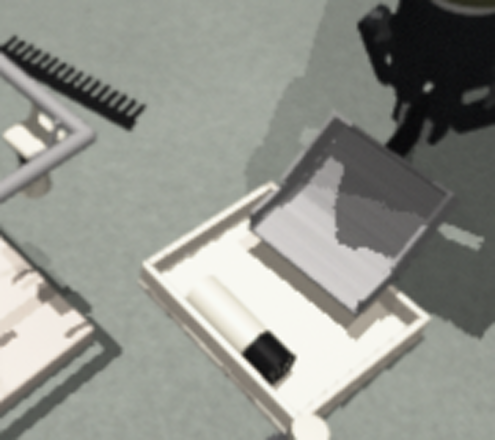

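The stick lies in the dish at (240,330) in the crop, with the tray tipped 40° above it. Next I'll compute the return move and compare the measured tray-in-hand pose with the tool.

Run:
```python
from fk import *
np.set_printoptions(suppress=True,precision=1)
b=plan(10,(345,289,190),0,5); a=plan(10,(335,280,205),0,30,b); h=plan(36,(428,-244,205),4,30,a)
S=lambda p:(np.array(p,float)+.5)/3.4385-.5+[250,150]
c=plane("scene",S([(438,52),(595,150)]),181.5);l=plane("scene",S([(318,155),(468,265)]),170.5)
print("rear",c.tolist(),"lip",l.tolist(),"expect rear mid (379,276) lip mid (497,276.4)")
q=ctrl.sense()["joints"]
q,e=ik((335,280,205),0,30,q)
for t in np.linspace(.2,1,5):
    q,e=ik(np.array([335,280,205])+np.array([93,-524,0])*t,4*t,30,q); print(q.round(2),"%.5f"%e)
# tin edges by line fits, from first pictures
```

```text
10 rows dr [0.0001, 0.0336, 0.0003] offset [-0.0117, 0.0002, -0.0427] mm/row 5.3 deg/row 1.51
10 rows dr [0.0, 0.0556, 0.0] offset [0.0024, 0.0075, -0.0146] mm/row 2.0 deg/row 2.50
36 rows dr [0.0012, 0.0, -0.0021] offset [0.0151, 0.1218, 0.0087] mm/row 14.8 deg/row 0.11
rear [[381.7792518012385, 222.50495670368394, 181.5], [381.04079228240334, 330.6717228022203, 181.5]] lip [[496.99435466641364, 226.44768808473822, 170.5], [497.3408576722405, 330.6995794979377, 170.5]] expect rear mid (379,276) lip mid (497,276.4)
[ 0.2 -0.2  2.3 -0.2  0.6 -1.2] 0.00000
[-0.2 -0.3  2.4  0.2  0.6 -1.9] 0.00000
[-0.6 -0.3  2.3  0.5  0.7 -2.5] 0.00000
[-0.8 -0.1  2.2  0.6  0.8 -2.8] 0.00000
[-1.   0.1  2.   0.5  0.9 -2.9] 0.00091
```

arm_command(increments=[{"dr":[0,0.0168,0],"offset":[-0.0058,0,-0.0214],"hand":-1},{"dr":[0,0.0336,0],"offset":[-0.0117,0,-0.0427],"hand":-1},{"dr":[0,0.0336,0],"offset":[-0.0117,0,-0.0427],"hand":-1},{"dr":[0,0.0336,0],"offset":[-0.0117,0,-0.0427],"hand":-1},{"dr":[0,0.0336,0],"offset":[-0.0117,0,-0.0427],"hand":-1},{"dr":[0,0.0336,0],"offset":[-0.0117,0,-0.0427],"hand":-1},{"dr":[0,0.0336,0],"offset":[-0.0117,0,-0.0427],"hand":-1},{"dr":[0,0.0336,0],"offset":[-0.0117,0,-0.0427],"hand":-1}])

```text
time_s: 16.45
eef_pos: [350.5, 289.2, 158.9]
ee_rot: [0.0, 1.0, 0.001, 0.012]
force: [-0.1, -0.1, -2.8]
grip_width: 0.148
grip_force: 97.6
```

arm_command(increments=[{"dr":[0,0.0336,0],"offset":[-0.0117,0,-0.0427],"hand":-1},{"dr":[0,0.0336,0],"offset":[-0.0117,0,-0.0427],"hand":-1},{"dr":[0,0.0362,0],"offset":[-0.0048,0.002,-0.03],"hand":-1},{"dr":[0,0.0556,0],"offset":[0.0024,0.0075,-0.0146],"hand":-1},{"dr":[0,0.0556,0],"offset":[0.0024,0.0075,-0.0146],"hand":-1},{"dr":[0,0.0556,0],"offset":[0.0024,0.0075,-0.0146],"hand":-1},{"dr":[0,0.0556,0],"offset":[0.0024,0.0075,-0.0146],"hand":-1},{"dr":[0,0.0556,0],"offset":[0.0024,0.0075,-0.0146],"hand":-1}])

```text
time_s: 17.25
eef_pos: [346.2, 284.5, 181.2]
ee_rot: [-0.0, 0.987, 0.001, 0.161]
force: [-0.6, 0.2, -1.9]
grip_width: 0.145
grip_force: 97.7
```

arm_command(increments=[{"dr":[0,0.0556,0],"offset":[0.0024,0.0075,-0.0146],"hand":-1},{"dr":[0,0.0556,0],"offset":[0.0024,0.0075,-0.0146],"hand":-1},{"dr":[0,0.0556,0],"offset":[0.0024,0.0075,-0.0146],"hand":-1},{"dr":[0,0.0278,0],"offset":[0.0024,0.0075,-0.0146],"hand":-1},{"dr":[0,0,0],"offset":[0,0,0],"hand":-1}])

```text
time_s: 17.75
eef_pos: [344.4, 280.9, 187.9]
ee_rot: [-0.0, 0.972, 0.002, 0.235]
force: [0.7, -0.8, -3.4]
grip_width: 0.145
grip_force: 97.7
```

Run:
```python
from h import *
np.set_printoptions(suppress=True,precision=2)
tray()
plan(24,(431,-243.8,200),4,30)
# tin top edges: gradient-based subpixel line fits from averaged first pictures
def fit(n,im,cor,z):
    g=cv2.GaussianBlur(cv2.cvtColor(im,cv2.COLOR_BGR2GRAY).astype(np.float32),(0,0),.6)
    P=proj(n,np.c_[cor,np.full(4,z)]); L=[]
    for i in range(4):
        a,b=P[i],P[(i+1)%4]; d=(b-a)/np.linalg.norm(b-a); nn=np.array([-d[1],d[0]])
        pts=[]
        for t in np.linspace(.12,.88,30):
            o=np.arange(-3,3.01,.1); q=(a+(b-a)*t)+o[:,None]*nn
            v=cv2.remap(g,q[:,0].astype(np.float32)[None],q[:,1].astype(np.float32)[None],1)[0]
            e=np.abs(np.gradient(v)); k=e.argmax()
            if 3<k<len(o)-4: w=e**2*(np.abs(o-o[k])<1.2); pts.append(q[0]+nn*((o*w).sum()/w.sum()+3))
        W=plane(n,np.array(pts),z)[:,:2]
        for _ in range(2):
            vx,vy,x,y=cv2.fitLine(W.astype(np.float32),cv2.DIST_HUBER,0,.01,.01).ravel(); r=(W-[x,y])@[-vy,vx]; W=W[np.abs(r)<max(1.5,1.5*np.std(r))]
        L.append((np.degrees(np.arctan(vy/vx)) if abs(vx)>abs(vy) else -np.degrees(np.arctan(vx/vy)),np.array([-vy,vx]),np.array([-vy,vx])@[x,y],len(W)))
    C=np.array([np.linalg.solve(np.array([L[i][1],L[i-1][1]]),[L[i][2],L[i-1][2]]) for i in range(4)])
    print(n,"yaws",[round(float(l[0]),2) for l in L],"n",[l[3] for l in L],"centre",C.mean(0),"sides",[np.linalg.norm(C[i]-C[i-1]).round(1) for i in range(4)])
Rz=Ro.from_euler("z",4,degrees=True).as_matrix()[:2,:2]
c0=np.array([[40,55],[40,-55],[-40,-55],[-40,55]])@Rz.T+[502.7,-239]
for n,f in(("top","tA"),("top","t3"),("scene","sA"),("scene","s4")): fit(n,cv2.imread(f"pics/{f}.png"),c0,120)
```

```text
t 17.75 grip [335.7 280.9 204.8] yaw 0.17 phi 27.16 roll -0.04 q [ 0.56  0.03  2.04 -0.39  0.7   2.38] F [ 0.7 -0.8 -3.4] w 0.14 gf 98
24 rows dr [0.0017, 0.0026, -0.0031] offset [0.023, 0.183, 0.0142] mm/row 22.2 deg/row 0.20
top yaws [3.26, 4.1, 4.77, 4.68] n [29, 30, 30, 30] centre [ 501.11 -240.53] sides [np.float32(82.1), np.float32(110.6), np.float32(79.2), np.float32(109.7)]
top yaws [3.58, 3.87, 4.91, 4.72] n [28, 30, 30, 30] centre [ 501.11 -240.54] sides [np.float32(81.8), np.float32(110.7), np.float32(79.3), np.float32(109.6)]
scene yaws [3.8, 5.0, 3.68, 3.09] n [30, 30, 30, 30] centre [ 504.69 -237.8 ] sides [np.float32(80.4), np.float32(110.2), np.float32(80.7), np.float32(112.8)]
scene yaws [3.77, 5.0, 3.64, 3.06] n [30, 30, 30, 30] centre [ 504.67 -237.81] sides [np.float32(80.5), np.float32(110.1), np.float32(80.8), np.float32(112.9)]
```

arm_command(increments=[{"dr":[0.0009,0.0013,-0.0015],"offset":[0.0115,0.0915,0.0071],"hand":-1},{"dr":[0.0009,0.0013,-0.0016],"offset":[0.0115,0.0915,0.0071],"hand":-1},{"dr":[0.0017,0.0026,-0.0031],"offset":[0.023,0.183,0.0142],"hand":-1},{"dr":[0.0017,0.0026,-0.0031],"offset":[0.023,0.183,0.0142],"hand":-1},{"dr":[0.0017,0.0026,-0.0031],"offset":[0.023,0.183,0.0142],"hand":-1},{"dr":[0.0017,0.0026,-0.0031],"offset":[0.023,0.183,0.0142],"hand":-1},{"dr":[0.0017,0.0026,-0.0031],"offset":[0.023,0.183,0.0142],"hand":-1},{"dr":[0.0017,0.0026,-0.0031],"offset":[0.023,0.183,0.0142],"hand":-1}])

```text
time_s: 18.55
eef_pos: [369.4, 126.6, 186.5]
ee_rot: [-0.003, 0.97, 0.011, 0.242]
force: [0.5, -0.2, -3.5]
grip_width: 0.146
grip_force: 97.8
```

arm_command(increments=[{"dr":[0.0017,0.0026,-0.0031],"offset":[0.023,0.183,0.0142],"hand":-1},{"dr":[0.0017,0.0026,-0.0031],"offset":[0.023,0.183,0.0142],"hand":-1},{"dr":[0.0017,0.0026,-0.0031],"offset":[0.023,0.183,0.0142],"hand":-1},{"dr":[0.0017,0.0026,-0.0031],"offset":[0.023,0.183,0.0142],"hand":-1},{"dr":[0.0017,0.0026,-0.0031],"offset":[0.023,0.183,0.0142],"hand":-1},{"dr":[0.0017,0.0026,-0.0031],"offset":[0.023,0.183,0.0142],"hand":-1},{"dr":[0.0017,0.0026,-0.0031],"offset":[0.023,0.183,0.0142],"hand":-1},{"dr":[0.0017,0.0026,-0.0031],"offset":[0.023,0.183,0.0142],"hand":-1}])

```text
time_s: 19.35
eef_pos: [400.9, -48.6, 185.1]
ee_rot: [-0.005, 0.968, 0.022, 0.25]
force: [0.8, 0.2, -2.5]
grip_width: 0.15
grip_force: 97.7
```

arm_command(increments=[{"dr":[0.0017,0.0026,-0.0031],"offset":[0.023,0.183,0.0142],"hand":-1},{"dr":[0.0017,0.0026,-0.0031],"offset":[0.023,0.183,0.0142],"hand":-1},{"dr":[0.0017,0.0026,-0.0031],"offset":[0.023,0.183,0.0142],"hand":-1},{"dr":[0.0017,0.0026,-0.0031],"offset":[0.023,0.183,0.0142],"hand":-1},{"dr":[0.0017,0.0026,-0.0031],"offset":[0.023,0.183,0.0142],"hand":-1},{"dr":[0.0017,0.0026,-0.0031],"offset":[0.023,0.183,0.0142],"hand":-1},{"dr":[0.0009,0.0013,-0.0015],"offset":[0.0115,0.0915,0.0071],"hand":-1},{"dr":[0.0009,0.0013,-0.0015],"offset":[0.0115,0.0915,0.0071],"hand":-1}])

```text
time_s: 20.15
eef_pos: [431.4, -200.2, 183.8]
ee_rot: [-0.008, 0.966, 0.031, 0.256]
force: [-0.0, 0.5, -3.4]
grip_width: 0.146
grip_force: 97.8
```

arm_command(increments=[{"dr":[0,0,0],"offset":[0,0,0],"hand":-1},{"dr":[0,0,0],"offset":[0,0,0],"hand":-1}])

```text
time_s: 20.35
eef_pos: [431.3, -199.1, 183.7]
ee_rot: [-0.008, 0.966, 0.031, 0.256]
force: [0.9, 0.1, -3.3]
grip_width: 0.147
grip_force: 97.8
```

Run:
```python
from h import *
tray(); plan(8,(431.1,-244.3,175),4.1,30)
```

```text
t 20.35 grip [ 421.9 -199.7  200.2] yaw 3.67 phi 29.70 roll 0.02 q [-0.92  0.06  2.04  0.59  0.83  0.23] F [ 0.9  0.1 -3.3] w 0.15 gf 98
8 rows dr [0.0005, 0.0008, -0.0011] offset [-0.0074, 0.047, 0.026] mm/row 6.5 deg/row 0.06
```

arm_command(increments=[{"dr":[0.0005,0.0008,-0.0011],"offset":[-0.0074,0.047,0.026],"hand":-1},{"dr":[0.0005,0.0008,-0.0011],"offset":[-0.0074,0.047,0.026],"hand":-1},{"dr":[0.0005,0.0008,-0.0011],"offset":[-0.0074,0.047,0.026],"hand":-1},{"dr":[0.0005,0.0008,-0.0011],"offset":[-0.0074,0.047,0.026],"hand":-1},{"dr":[0.0005,0.0008,-0.0011],"offset":[-0.0074,0.047,0.026],"hand":-1},{"dr":[0.0005,0.0008,-0.0011],"offset":[-0.0074,0.047,0.026],"hand":-1},{"dr":[0.0005,0.0008,-0.0011],"offset":[-0.0074,0.047,0.026],"hand":-1},{"dr":[0.0005,0.0008,-0.0011],"offset":[-0.0074,0.047,0.026],"hand":-1}])

```text
time_s: 21.15
eef_pos: [440.8, -244.8, 158.4]
ee_rot: [-0.009, 0.965, 0.034, 0.259]
force: [0.2, -0.2, -2.4]
grip_width: 0.145
grip_force: 97.8
```

arm_command(increments=[{"dr":[0,0,0],"offset":[0,0,0],"hand":-1},{"dr":[0,0,0],"offset":[0,0,0],"hand":-1},{"dr":[0,0,0],"offset":[0,0,0],"hand":-1}])

```text
time_s: 21.45
eef_pos: [440.7, -244.1, 158.8]
ee_rot: [-0.009, 0.965, 0.035, 0.259]
force: [0.2, 0.2, -3.7]
grip_width: 0.15
grip_force: 97.8
```

Run:
```python
from h import *
tray()
s=avg("scene",4);t=avg("top",4);cv2.imwrite("pics/s5.png",s);cv2.imwrite("pics/t5.png",t)
a=cv2.resize(s[85:165,165:250],(586,552),interpolation=2); cv2.imwrite("pics/p1.png",a)
```

```text
t 21.45 grip [ 431.2 -244.7  175.3] yaw 4.09 phi 30.02 roll -0.05 q [-0.97  0.18  1.98  0.64  0.81  0.12] F [ 0.2  0.2 -3.7] w 0.15 gf 98
```

View pics/p1.png

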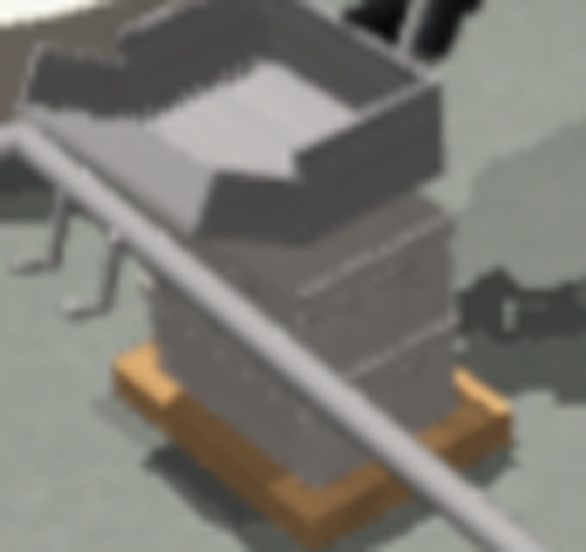

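The tray hangs about 20 mm over the pile. Its near side wall runs along the bottom from (315,240) to (442,182), and the upper tin's near top edge runs from (300,295) to (450,215). I'll compare the two in the same camera.

Run:
```python
from h import *
np.set_printoptions(suppress=True,precision=1)
S=lambda p:(np.array(p,float)+.5)/[6.894,6.9]-.5+[165,85]
p,R=now(); g=p-19*R[:,2]
Rz=Ro.from_euler("z",4.1,degrees=True).as_matrix(); o=g+Rz@[72,0,-34]; print("tray o by tool",o)
for nm,px,loc in(("rear bot",(442,182),(-35,55,0)),("front bot",(315,240),(35,55,0)),("rear top",(442,85),(-35,55,42)),("lip+",(195,236),(83,55,29)),("lip-",(22,112),(83,-55,29))):
    e=o+Rz@np.array(loc); m=plane("scene",S([px]),e[2])[0]; print(nm,"meas-exp",(Rz.T@(m-e))[:2])
s=cv2.imread("pics/s5.png");t=cv2.imread("pics/t5.png")
def edge(n,im,a,b,z,pol,half=3):
    "offset in mm (tray frame) of strongest edge of given polarity near world segment a-b"
    g=cv2.GaussianBlur(cv2.cvtColor(im,cv2.COLOR_BGR2GRAY).astype(np.float32),(0,0),.6)
    P,Q=proj(n,[a,b]); d=(Q-P)/np.linalg.norm(Q-P);nn=np.array([-d[1],d[0]]); o=np.arange(-half,half+.01,.1);W=[]
    for u in np.linspace(.1,.9,25):
        q=(P+(Q-P)*u)+o[:,None]*nn; v=cv2.remap(g,*q.T.astype(np.float32)[:,None],1)[0]
        e=np.maximum(pol*np.gradient(v),0) if pol else np.abs(np.gradient(v)); k=e.argmax(); w=e**2*(np.abs(o-o[k])<1.2)
        W.append(plane(n,[P+(Q-P)*u+nn*((o*w).sum()/w.sum())],z)[0])
    W=np.array(W); loc=(W-o_)@Rz; return loc
o_=o
for nm,n,im,A,B in(("side bottom +y","scene",s,(-33,55,0),(33,55,0)),("rear top inner/outer","scene",s,(-35,-53,42),(-35,53,42)),("lip","scene",s,(83,-53,31),(83,53,31)),("side+ top","top",t,(-33,55,42),(33,55,42)),("side- top","top",t,(-33,-55,42),(33,-55,42)),("lip","top",t,(83,-53,31),(83,53,31))):
    a=o+Rz@np.array(A,float);b=o+Rz@np.array(B,float); l=edge(n,im,a,b,a[2],0)
    k=0 if A[0]==B[0] else 1; r=l[:,k]-A[k]; f=np.polyfit(l[:,1-k],r,1); print(n,nm,"off median %.1f sd %.1f slopedeg %.1f"%(np.median(r),r.std(),np.degrees(f[0])))
```

```text
tray o by tool [ 503.  -239.7  141.2]
rear bot meas-exp [6.1 5.5]
front bot meas-exp [-4.   1.2]
rear top meas-exp [3.9 5.3]
lip+ meas-exp [1.9 2.7]
lip- meas-exp [0.5 6.4]
scene side bottom +y off median 1.5 sd 0.3 slopedeg 0.4
scene rear top inner/outer off median -1.1 sd 5.5 slopedeg 4.3
scene lip off median 7.7 sd 5.4 slopedeg 8.6
top side+ top off median -0.8 sd 0.4 slopedeg -0.4
top side- top off median 3.5 sd 0.4 slopedeg -0.7
top lip off median -6.0 sd 0.5 slopedeg -0.0
```

Run:
```python
from h import *
def prof(n,im,a,b,Rz,half=5):
    "mean grey profile across a segment (edges: mm along local axis)"
    g=cv2.cvtColor(im,cv2.COLOR_BGR2GRAY).astype(np.float32); return g
g=lambda f:cv2.cvtColor(cv2.imread(f"pics/{f}.png"),cv2.COLOR_BGR2GRAY).astype(np.float32)
Y=[-45,-30,-15,15,30,45]
for n,f,o,yaw in(("scene","s4",(414,276.3,139.5),.17),("top","t4",(414,276.3,139.5),.17),("scene","s5",(503,-239.7,141.2),4.1),("top","t5",(503,-239.7,141.2),4.1)):
    Rz=Ro.from_euler("z",yaw,degrees=True).as_matrix(); im=g(f)
    for nm,x0,z in(("rear",-35,42),("lip",83,31)):
        xs=np.arange(-14,15,2); row=[]
        for dx in xs:
            P=proj(n,np.array(o)+np.array([[x0+dx,y,z] for y in Y])@Rz.T).astype(np.float32)
            row.append(int(np.median(cv2.remap(im,P[:,0][None],P[:,1][None],1))))
        print(n,f,nm,list(zip(xs.tolist(),row)))
```

```text
scene s4 rear [(-14, 90), (-12, 104), (-10, 114), (-8, 121), (-6, 130), (-4, 133), (-2, 138), (0, 148), (2, 146), (4, 131), (6, 101), (8, 81), (10, 77), (12, 78), (14, 79)]
scene s4 lip [(-14, 159), (-12, 159), (-10, 159), (-8, 159), (-6, 159), (-4, 159), (-2, 155), (0, 148), (2, 144), (4, 148), (6, 150), (8, 147), (10, 147), (12, 147), (14, 148)]
top t4 rear [(-14, 80), (-12, 72), (-10, 70), (-8, 79), (-6, 92), (-4, 116), (-2, 137), (0, 153), (2, 162), (4, 165), (6, 168), (8, 168), (10, 168), (12, 166), (14, 162)]
top t4 lip [(-14, 127), (-12, 127), (-10, 128), (-8, 130), (-6, 135), (-4, 148), (-2, 165), (0, 185), (2, 199), (4, 207), (6, 210), (8, 211), (10, 211), (12, 211), (14, 211)]
scene s5 rear [(-14, 127), (-12, 111), (-10, 98), (-8, 93), (-6, 94), (-4, 101), (-2, 103), (0, 115), (2, 120), (4, 110), (6, 100), (8, 86), (10, 80), (12, 80), (14, 80)]
scene s5 lip [(-14, 143), (-12, 149), (-10, 153), (-8, 157), (-6, 158), (-4, 157), (-2, 152), (0, 144), (2, 134), (4, 124), (6, 123), (8, 132), (10, 159), (12, 175), (14, 174)]
top t5 rear [(-14, 91), (-12, 89), (-10, 90), (-8, 96), (-6, 108), (-4, 127), (-2, 149), (0, 167), (2, 178), (4, 182), (6, 184), (8, 185), (10, 185), (12, 185), (14, 186)]
top t5 lip [(-14, 130), (-12, 130), (-10, 129), (-8, 128), (-6, 126), (-4, 124), (-2, 124), (0, 124), (2, 125), (4, 126), (6, 126), (8, 127), (10, 127), (12, 127), (14, 127)]
```

Run:
```python
from h import *
a=plan(7,(431.9,-244.3,157),4.1,30)
```

```text
7 rows dr [0.0002, -0.0, 0.0] offset [-0.0101, -0.0006, 0.0192] mm/row 2.6 deg/row 0.01
```

arm_command(increments=[{"dr":[0,0,0],"offset":[-0.0101,-0.0006,0.0192],"hand":-1},{"dr":[0,0,0],"offset":[-0.0101,-0.0006,0.0192],"hand":-1},{"dr":[0,0,0],"offset":[-0.0101,-0.0006,0.0192],"hand":-1},{"dr":[0,0,0],"offset":[-0.0101,-0.0006,0.0192],"hand":-1},{"dr":[0,0,0],"offset":[-0.0101,-0.0006,0.0192],"hand":-1},{"dr":[0,0,0],"offset":[-0.0101,-0.0006,0.0192],"hand":-1},{"dr":[0,0,0],"offset":[-0.0101,-0.0006,0.0192],"hand":-1},{"dr":[0,0,0],"offset":[0,0,0],"hand":-1}])

```text
time_s: 22.65
eef_pos: [441.3, -243.6, 140.1]
ee_rot: [-0.009, 0.965, 0.034, 0.259]
force: [0.7, 0.4, -3.2]
grip_width: 0.147
grip_force: 97.8
```

arm_command(increments=[{"dr":[0,0,0],"offset":[-0.002,0,0.0036],"hand":-1},{"dr":[0,0,0],"offset":[-0.002,0,0.0036],"hand":-1},{"dr":[0,0,0],"offset":[-0.002,0,0.0036],"hand":-1},{"dr":[0,0,0],"offset":[0,0,0],"hand":-1},{"dr":[0,0,0],"offset":[0,0,0],"hand":-1}])

```text
time_s: 23.15
eef_pos: [441.4, -243.7, 139.1]
ee_rot: [-0.009, 0.965, 0.034, 0.259]
force: [0.4, -0.3, -2.9]
grip_width: 0.145
grip_force: 97.8
```

Run:
```python
from h import *
tray()
```

```text
t 23.15 grip [ 431.9 -244.4  155.5] yaw 4.07 phi 30.01 roll -0.05 q [-0.97  0.21  2.01  0.67  0.76  0.07] F [ 0.4 -0.3 -2.9] w 0.15 gf 98
```

arm_command(increments=[{"dr":[0,0,0],"offset":[-0.0015,0,0.0026],"hand":-1},{"dr":[0,0,0],"offset":[0,0,0],"hand":-1},{"dr":[0,0,0],"offset":[-0.0015,0,0.0026],"hand":-1},{"dr":[0,0,0],"offset":[0,0,0],"hand":-1},{"dr":[0,0,0],"offset":[0,0,0],"hand":-1}])

```text
time_s: 23.65
eef_pos: [441.4, -243.8, 138.4]
ee_rot: [-0.009, 0.965, 0.034, 0.259]
force: [-0.4, 0.4, -1.9]
grip_width: 0.149
grip_force: 97.8
```

arm_command(increments=[{"dr":[0,0,0],"offset":[-0.0015,0,0.0026],"hand":-1},{"dr":[0,0,0],"offset":[0,0,0],"hand":-1},{"dr":[0,0,0],"offset":[0,0,0],"hand":-1}])

```text
time_s: 23.95
eef_pos: [441.5, -243.8, 138.2]
ee_rot: [-0.009, 0.965, 0.035, 0.259]
force: [-1.2, 0.7, 0.8]
grip_width: 0.146
grip_force: 98.4
```

Run:
```python
from h import *
tray(); print(ctrl.sense()["wrist_torque"])
```

```text
t 23.95 grip [ 432.  -244.5  154.6] yaw 4.07 phi 30.03 roll -0.07 q [-0.97  0.21  2.01  0.68  0.76  0.07] F [-1.2  0.7  0.8] w 0.15 gf 98
[-0.01287765  0.338067    0.03557959]
```

arm_command(increments=[{"dr":[0,0,0],"offset":[0,0,0],"hand":-1},{"dr":[0,0,0],"offset":[0,0,0],"hand":-1},{"dr":[0,0,0],"offset":[0,0,0],"hand":-0.65},{"dr":[0,0,0],"offset":[0,0,0],"hand":-0.6},{"dr":[0,0,0],"offset":[0,0,0],"hand":-0.5},{"dr":[0,0,0],"offset":[0,0,0],"hand":-0.3},{"dr":[0,0,0],"offset":[0,0,0],"hand":0},{"dr":[0,0,0],"offset":[0,0,0],"hand":0.2}], grip_force=20)

```text
time_s: 24.75
eef_pos: [441.4, -243.7, 137.9]
ee_rot: [-0.009, 0.965, 0.034, 0.259]
force: [0.2, -0.4, 0.6]
grip_width: 0.598
grip_force: 0.0
```

arm_command(increments=[{"dr":[0,0,0],"offset":[0,0,0],"hand":0.2},{"dr":[0,0,0],"offset":[0,0,0],"hand":0.2},{"dr":[0,0,0],"offset":[0,0,-0.05],"hand":0.2},{"dr":[0,0,0],"offset":[0,0,-0.1],"hand":0.2},{"dr":[0,0,0],"offset":[0,0,-0.15],"hand":0.2},{"dr":[0,0,0],"offset":[0,0,-0.2],"hand":0.2},{"dr":[0,0,0],"offset":[0,0,-0.2],"hand":0.2},{"dr":[0,0,0],"offset":[0,0,-0.2],"hand":0.2}])

```text
time_s: 25.55
eef_pos: [386.6, -247.4, 233.1]
ee_rot: [-0.008, 0.965, 0.034, 0.259]
force: [0.1, 0.9, -0.8]
grip_width: 0.599
grip_force: 0.0
```

Run:
```python
from h import *
tray()
s=avg("scene",4);t=avg("top",4);cv2.imwrite("pics/s6.png",s);cv2.imwrite("pics/t6.png",t)
# shifts from base picture of lower block/tins region, and tray profile vs tin
g=lambda im:cv2.cvtColor(im,cv2.COLOR_BGR2GRAY).astype(np.float32)
o=np.array([502.9,-239.2,120]);Rz=Ro.from_euler("z",4.1,degrees=True).as_matrix()
def prof(n,im,P):
    q=proj(n,o+P@Rz.T).astype(np.float32); return int(np.median(cv2.remap(g(im),q[:,0][None],q[:,1][None],1)))
xs=np.arange(-14,15,2)
Y=np.array([-45,-30,-15,15,30,45]);X=np.array([-30,-20,-10,0,10,20,30])
for n,im in(("scene",s),("top",t)):
    for nm,x0,z in(("rear",-35,42),("lip",83,31)): print(n,nm,[prof(n,im,np.array([[x0+d,y,z] for y in Y])) for d in xs])
    for y0,z in((55,0),(55,42),(-55,42)): print(n,"side",y0,z,[prof(n,im,np.array([[x,y0+d,z] for x in X])) for d in xs])
# lower tin still in place? compare lower tin/block patch
b=cv2.imread("pics/s4.png")
for nm,(x0,y0,x1,y1) in dict(block=(182,135,240,165),comb=(245,162,300,200),rtin=(140,180,172,215),pump=(215,235,245,300)).items():
    print(nm,cv2.phaseCorrelate(g(b)[y0:y1,x0:x1].copy(),g(s)[y0:y1,x0:x1].copy()))
```

```text
t 25.55 grip [ 377.1 -248.   249.5] yaw 4.06 phi 30.00 roll -0.11 q [-1.1  -0.02  1.98  0.56  1.04  0.14] F [ 0.1  0.9 -0.8] w 0.60 gf 0
scene rear [133, 130, 124, 113, 104, 105, 112, 121, 124, 115, 101, 88, 81, 80, 80]
scene lip [144, 145, 153, 163, 171, 177, 178, 175, 162, 145, 125, 111, 103, 105, 108]
scene side 55 0 [73, 73, 73, 73, 74, 75, 78, 84, 89, 94, 96, 97, 98, 99, 100]
scene side 55 42 [130, 127, 127, 127, 130, 135, 142, 132, 108, 86, 77, 74, 74, 74, 74]
scene side -55 42 [74, 67, 62, 62, 65, 74, 88, 98, 104, 102, 101, 91, 80, 75, 73]
top rear [88, 89, 96, 104, 113, 126, 145, 163, 176, 183, 185, 186, 187, 187, 187]
top lip [130, 131, 131, 130, 128, 126, 125, 125, 126, 126, 127, 127, 128, 128, 128]
top side 55 0 [187, 179, 166, 144, 117, 92, 79, 77, 82, 87, 87, 85, 85, 88, 92]
top side 55 42 [188, 188, 188, 187, 181, 171, 150, 121, 95, 81, 76, 81, 85, 86, 84]
top side -55 42 [127, 128, 128, 128, 132, 135, 138, 133, 121, 103, 89, 86, 94, 112, 135]
block ((-0.14657975809069157, 0.4306822186178021), 0.49256362120310465)
comb ((0.0050131579758811995, 0.009851392309730755), 0.9966004640857379)
rtin ((-0.005772241973772907, 0.005857094517565997), 1.0050238248788648)
pump ((0.019271858792757612, -0.012640682616137155), 1.0042475461959839)
```

arm_command(increments=[{"dr":[0,0,0],"offset":[0,0,-0.1],"hand":0.2},{"dr":[0,0,0],"offset":[0,0,0],"hand":0.2},{"dr":[0,0,0],"offset":[0,0,0],"hand":0.2},{"dr":[0,0,0],"offset":[0,0,0],"hand":0.2}])

```text
time_s: 26.35
eef_pos: [381.6, -247.7, 241.3]
ee_rot: [-0.009, 0.965, 0.034, 0.259]
force: [-0.6, 0.2, -0.1]
grip_width: 0.597
grip_force: 0.0
```

Run:
```python
from h import *
g=lambda im:cv2.cvtColor(im,cv2.COLOR_BGR2GRAY)
s=avg("scene",1); d=s[205:305,300:405]; ys,xs=np.where(g(d)<45); print("cap px",len(xs),plane("scene",[[xs.mean()+300,ys.mean()+205]],23).round() if len(xs) else None)
print(ctrl.finish_job())
```

```text
cap px 137 [[549. 318.  23.]]
the job is handed in; nothing more can be done
None
```

The job is handed in after about 26 s of robot time: the stick rolled out into the dish, and the tray was released on the tins, centred to about 1 mm side to side and, less certainly, a few mm front to back; the judge's verdict was not shown.

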